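Show the lacquer test strip, label up, by its bare end

TASK

Three wooden lacquer test strips stand in the slotted block; each has one bare end for the fingers, marked by a small square notch in one corner, and only one strip stands with that notched end up. Pull that strip out, touching it by its bare end only, and show it label up: hold it still, clear of everything and about 25 cm above the table, laid over so that the strip slopes at 45 degrees or flatter with the paper label on the upper side. Finish while still holding it there, and leave the other two strips and the things around undisturbed.

Things in the scene. Friction and masses are not known exactly. Their poses are not given: they have to be found in the camera images.
- strip: The strip to show: light wood, 8 thick x 40 wide x 160 mm long, 70 g, on end in a slot. Origin: centre of its lower end. Own z runs up its length to the notched end, +x is the side with the label, y its width. Square notch 12 x 12 mm, right through, at the +y corner (upper right when you face the label, notched end up). Bare end, where fingers may touch: z = 105 to 160 mm.
- strip_lacquer: The lacquered part of the same strip, one piece with it: from its lower end up to z = 105 mm. Same origin and axes as the strip. No finger may touch it. It is the same wood colour as the bare end.
- strip_label (a point): Centre of the strip's paper label (white, 30 mm wide, 44 mm long along the strip, half way along its length, on the +x side only, grey ruled lines). On the label surface, 80 mm from either end.
- strip_notch (a point): The outer corner that the notch cuts away, on the strip's notched end (strip frame x 0, y +20, z +160 mm).
- holder: Fixed wooden block, 60 x 190 x 60 mm high. Three slots in a row along its own y at -60, 0, +60 mm, each 10 x 42 mm, 45 mm deep, floor 15 mm above the table: strips stand loosely upright, 115 mm showing, tops 175 mm above the table, width along the row. Origin: centre of its underside. It may be turned any way, so labels may face any way.
- spare_a: Another strip of the same size in the same block, with its notched bare end down in the slot and plain lacquered end up; its label is half way along, on its own +x side. Origin: centre of its lower end. Leave it.
- spare_b: As spare_a, but its label is on its own -x side. Leave it.
- nail_jar: Bystander: glass jar with black lid, 62 mm across, 80 mm tall. Origin: centre of its base.
- masking_tape: Bystander: roll of masking tape, 96 mm across, 25 mm high. Origin at its underside.
- sanding_block: Bystander: wooden sanding block 97 x 125 x 36 mm. Origin at its underside.
Mind the look-alikes: they are no part of the job. What is shaped like the strip but green, orange or red is not meant.

How it is judged (in metres and radians):
On the way:
1. the notched strip is drawn out of its slot by its bare end (height (world z) of strip above 0.08 m and contact force between the fingers and strip above 0.5 N), for 0.1 s.
At the end, for the whole second after the job is handed in: The strip is held between the fingers by its bare end only, resting on nothing else, still (under 0.03 m/s and 0.2 rad/s), the label centre more than 0.20 m and the far end more than 0.12 m above the table, with the label side turned upward to within 0.96 rad (55 degrees) of straight up (contact force between the fingers and strip above 0.5 N and contact force between the fingers and strip_lacquer below 0.3 N and height (world z) of strip_label above 0.2 m and height (world z) of strip above 0.12 m and angle between strip's own x axis and vertical below 0.96 rad and linear speed of strip below 0.03 m/s and angular speed of strip below 0.2 rad/s and contact force between strip and holder below 0.05 N and contact force between strip and spare_a below 0.05 N and contact force between strip and spare_b below 0.05 N and contact force between strip and nail_jar below 0.05 N and contact force between strip and masking_tape below 0.05 N and contact force between strip and sanding_block below 0.05 N); the arm keeps its last pose, push and grip.
It fails at once if the lacquered part of the strip is touched by the fingers (contact force between the fingers and strip_lacquer above 0.5 N).
It fails at once if another strip is pulled or shoved by more than 15 mm (distance of any of spare_a, spare_b from where it was at the start of the episode above 0.015 m).
It fails at once if a bystander is shifted by more than 30 mm (distance of any of nail_jar, masking_tape, sanding_block from where it was at the start of the episode above 0.03 m).
It also fails if it takes over 35 s, if anything falls off the work surface, if the arm or the gripper's body presses on something with over 40 N, if the wrist force passes 120 N, or if a joint passes its speed limit or range.

ROBOT

A 6-joint arm with a two-finger parallel gripper is mounted at the origin on a cart in front of the work surface, level with it; the furniture and walls round the work are solid. World frame = base frame: x ahead of the robot, y to its left, z up, the work surface at z = 0. Lengths are in m, angles in degrees, forces in N, time in s.
With the tool pointing down it reaches from about 0.35 to 0.875 m from the base axis. Payload 4.2 kg.
Tool frame: the origin (TCP) lies at the very end of the fingers, on their centre line; the grasp point (between the pads) lies 19 mm behind it; z points along the fingers, x is the direction in which the jaws open and shut, and the axes are right-handed (so a half turn about z gives the same grasp; the last joint's range is limited). The gripper opens to 87 mm and grips with 3 to 60 N. Pads are 19 mm wide; open, the fingers measure 117 mm over their backs; the gripper's body (75 mm by 190 mm) begins 51 mm behind the grasp point.
Start: joints at [85.061, 22.042, 0.453, 0, -68.411, -14.817], TCP at [0.211, 0.588, 0.223] pointing down, gripper open.
Joint ranges: [-179.83, 179.83], [-69.29, 118.12], [-61.27, 80.66], [-181.25, 117.63], [-171.15, -9.14], [-177.46, 177.46]. Speed limits (degrees/s): [159.86, 159.86, 180, 180, 180, 180].

INTERFACE

Orientations are given as a 3x3 rotation matrix whose columns are the frame's x, y, z axes.
In Python, from station import r gives the robot as it stands.
- The arm moves only by the shell command python3 -m jog 'ROWS' [OPENING]. ROWS is JSON, a list of rows, each a list of 2 entries, a list of its own where there are three numbers: the shift along the tool's x, y, z in m, then the turn, a rotation vector about the tool's x, y, z in units of 5 degrees (1.0 is 5 degrees). A call has exactly 10 rows; each row is the pose to reach, as a shift and turn from the pose commanded when the call began, along the tool's axes at that moment; what a row does not reach only later rows make up. A row lasts 1/12 s, in which the tool goes at most 41.7 mm and 7.16 degrees, less where a joint would pass 70% of its speed; a pose out of reach is approached as far as the arm can. A call with a gripper value outside its range is refused whole. OPENING is the finger opening in m, from 0 to 0.087, set as the call begins (- or left out, the last holds). The fingers move at their own pace and stop on an object; the grip force is fixed at half the most. Time passes only in rows, so rows that repeat a pose let the fingers close, or fill a call up. It gives the time, the measured TCP pose, the force and the opening at its end, in the units of the state.
- r.sense(): the state, without advancing time (a new reading comes with each control period).
- r.capture(name): name is "side" or "top" or "wrist"; returns (picture, depth): 480x640x3 uint8, blue, green, red; 480x640 float32, m along the optical axis (not along the pixel's ray), 0 where there is no reading.
- r.calibration(name): a dict with "fx", "fy", "cx", "cy" (pixels), "R" (3x3) and "t" (3): a world point X has camera coordinates R X + t; the wrist camera has in their place "tool_from_camera" (4x4, takes a point from camera to tool coordinates, whose origin is the TCP and whose axes are the tool frame's). Camera axes: x right, y down, z forward; pixel columns grow to the right and rows downward; lengths in m; the calibration is good to about 2 mm. A picture is of the moment at which its call begins: read the wrist's pose just before it. calibration takes no time and is no camera call.
- r.finish_job(): hands the job in, once; it reports no verdict.
Trained networks look in the newest picture that a camera, given by its name, has taken for a name from the list of things; names that differ only in an ending like _2 or _b are one class to them, and where a whole thing is asked for, a point or a joint stands for the part that bears it (a point fixed in the world has none). Each returns a list of dicts, best first, with "confidence" (0 to 1); they miss things now and then, are a little off and sometimes report something else, mostly with a low value. They report only what shows in the picture. A call takes as long as a camera call. They do not tell look-alikes from the thing itself.
- r.cut_out(query, camera): "region" (480x640 bool, what is visible of it) and "uv" ([column, row] in pixels, amid what is visible of it).
The state is a dict: "time_s": time; "joints": joint angles; "joint_velocities": joint speeds; "effort": joint torques, N m; "tcp_pos": TCP position; "ee_rot": TCP orientation; "wrist_force": force on the tool from outside, world axes, zero at the start; "moment": the same for the moment, N m; "gripper_width": opening from 0.0 (shut) to 1.0 (fully open).
Only numpy, scipy, OpenCV 4.12 (cv2) and the standard library are available. Lean on these libraries where they do the work, as an engineer would, in place of code of your own. Each camera call takes 0.05 s, during which the arm holds its last target.

## Working session

There is one attempt and no reset: what is moved stays moved. The work goes in short steps, Python scripts to look and compute and a shell command to move; the robot and the scene stay as the last step left them, time stands still between calls to the robot, and variables do not carry over. Pictures are saved under pics/ and viewed, and the job is handed in when it is done.

```bash
ls; mkdir -p pics
python3 - <<'E'
from station import r
import cv2
s=r.sense();print({k:s[k] for k in('time_s','tcp_pos','ee_rot','wrist_force','gripper_width')})
for c in('side','top','wrist'):
    p,d=r.capture(c);cv2.imwrite(f'pics/{c}0.png',p)
    print(c,r.calibration(c))
E
```

```text
pics
{'time_s': 0.0, 'tcp_pos': array([0.21103234, 0.58765534, 0.22145696]), 'ee_rot': array([[-3.38164594e-01, -9.41086757e-01, -6.50892929e-04],
       [-9.41084437e-01,  3.38165207e-01, -2.09177221e-03],
       [ 2.18864847e-03, -9.48180946e-05, -9.99997600e-01]]), 'wrist_force': array([-0.21014435,  0.33060105,  0.7244602 ]), 'gripper_width': 1.000591833912845}
side {'fx': 467.1833103655242, 'fy': 467.1833103655242, 'cx': 315.5838716331626, 'cy': 244.87220304256394, 'R': array([[-0.99983182,  0.01043867,  0.01507854],
       [-0.00473955,  0.64719132, -0.76231288],
       [-0.01771623, -0.76225614, -0.64703301]]), 't': array([0.58146302, 0.33495834, 0.66511237])}
top {'fx': 542.6720764443323, 'fy': 542.6720764443323, 'cx': 328.7863581818307, 'cy': 229.8913187153813, 'R': array([[ 0.00979278, -0.99970684,  0.02214356],
       [-0.98114718, -0.01388068, -0.19276289],
       [ 0.19301375, -0.01983841, -0.98099548]]), 't': array([-0.36856235,  0.5498351 ,  0.88734885])}
wrist {'fx': 345.23869679171514, 'fy': 345.23869679171514, 'cx': 320.7128102553018, 'cy': 235.10178400040482, 'tool_from_camera': array([[ 9.99998465e-01, -1.02530244e-03,  1.42073257e-03,
         1.32340002e-03],
       [ 5.98347274e-04,  9.61989174e-01,  2.73086928e-01,
        -7.44545151e-02],
       [-1.64672604e-03, -2.73085659e-01,  9.61988311e-01,
        -1.62707496e-01],
       [ 0.00000000e+00,  0.00000000e+00,  0.00000000e+00,
         1.00000000e+00]])}
```

View pics/side0.png

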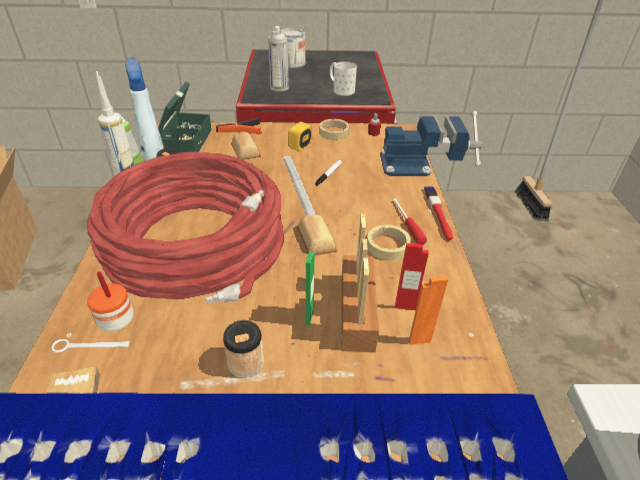

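View pics/top0.png

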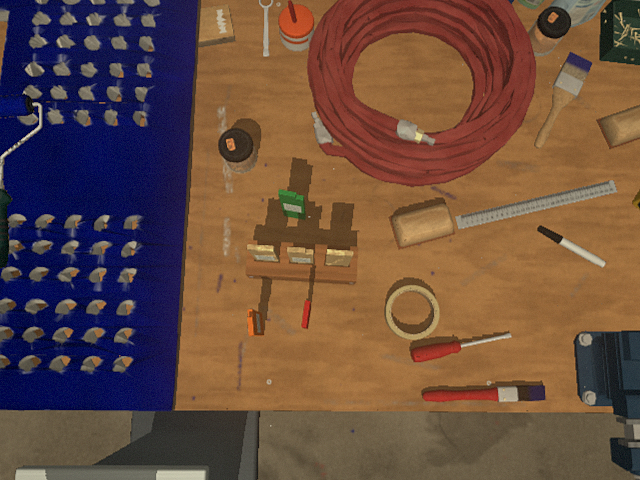

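View pics/wrist0.png

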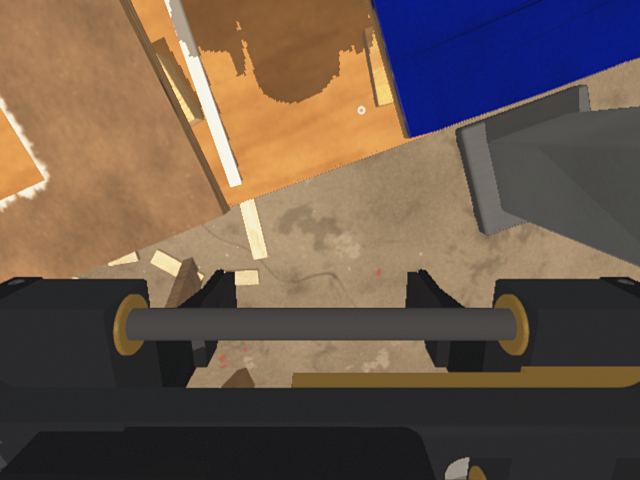

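Run:
```python
import cv2,numpy as np
t=cv2.imread('pics/top0.png')[180:350,220:380];s=cv2.imread('pics/side0.png')[200:360,280:460]
cv2.imwrite('pics/z.png',cv2.resize(t,None,fx=4.5,fy=3.5,interpolation=2)[:600,:800]);cv2.imwrite('pics/z2.png',cv2.resize(s,None,fx=3.7,fy=3.7,interpolation=2))
from station import r
for c in('top','side'):
  p,d=r.capture(c)
  np.save(f'{c}_d.npy',d)
  cal=r.calibration(c);R,tt=cal['R'],cal['t']
  for q in('strip','spare_a','holder','strip_label','strip_notch','nail_jar','masking_tape','sanding_block'):
    for o in r.cut_out(q,c):
        u,v=map(int,o['uv']);z=d[v,u]
        X=R.T@(np.array([(o['uv'][0]-cal['cx'])/cal['fx']*z,(o['uv'][1]-cal['cy'])/cal['fy']*z,z])-tt)
        print(c,q,round(o['confidence'],2),u,v,X.round(3),o['region'].sum())
```

```text
top strip 0.95 290 201 [ 0.588 -0.298  0.124] 577
top strip 0.69 300 256 [ 0.495 -0.315  0.132] 366
top strip 0.68 257 323 [ 0.391 -0.248  0.094] 383
top strip 0.48 306 310 [ 0.41  -0.327  0.161] 195
top spare_a 0.87 338 256 [ 0.492 -0.375  0.157] 413
top spare_a 0.82 262 253 [ 0.498 -0.256  0.141] 425
top holder 0.7 305 269 [ 0.485 -0.323  0.056] 3048
top strip_label 0.82 299 257 [ 0.497 -0.315  0.12 ] 400
top strip_label 0.8 254 325 [ 0.372 -0.343  0.985] 360
top strip_label 0.78 290 202 [ 0.587 -0.298  0.116] 628
top strip_label 0.54 306 315 [ 0.403 -0.327  0.159] 161
top strip_notch 0.69 253 321 [ 0.393 -0.247  0.147] 385
top strip_notch 0.62 301 255 [ 0.497 -0.317  0.143] 415
top strip_notch 0.62 291 205 [ 0.587 -0.298  0.099] 626
top strip_notch 0.61 307 315 [ 0.403 -0.33   0.162] 193
top strip_notch 0.26 261 249 [ 0.5   -0.259  0.176] 433
top nail_jar 0.64 235 147 [ 0.694 -0.198  0.08 ] 1372
top masking_tape 0.95 432 303 [ 0.43  -0.547  0.026] 892
top sanding_block 0.88 422 223 [ 0.574 -0.531  0.035] 2067
side strip 0.97 425 310 [ 0.395 -0.241  0.089] 1518
side strip 0.9 409 2
[... 273 characters left out ...]
0.239  0.128] 496
side holder 0.57 358 313 [ 0.506 -0.255  0.064] 2577
side strip_label 0.97 410 274 [ 0.408 -0.325  0.092] 1453
side strip_label 0.83 363 253 [ 0.501 -0.299  0.164] 164
side strip_label 0.72 310 286 [ 0.589 -0.283  0.102] 534
side strip_label 0.7 426 306 [ 0.395 -0.24   0.097] 1553
side strip_notch 0.97 425 307 [ 0.397 -0.24   0.096] 1518
side strip_notch 0.87 306 291 [ 0.596 -0.284  0.089] 488
side strip_notch 0.83 414 274 [ 0.401 -0.322  0.093] 1491
side strip_notch 0.7 361 257 [ 0.503 -0.303  0.15 ] 254
side nail_jar 0.83 244 345 [ 0.692 -0.176  0.078] 1858
side masking_tape 0.8 388 234 [ 0.408 -0.549  0.001] 950
side sanding_block 0.56 313 236 [ 0.581 -0.5    0.034] 1027
```

View pics/z.png

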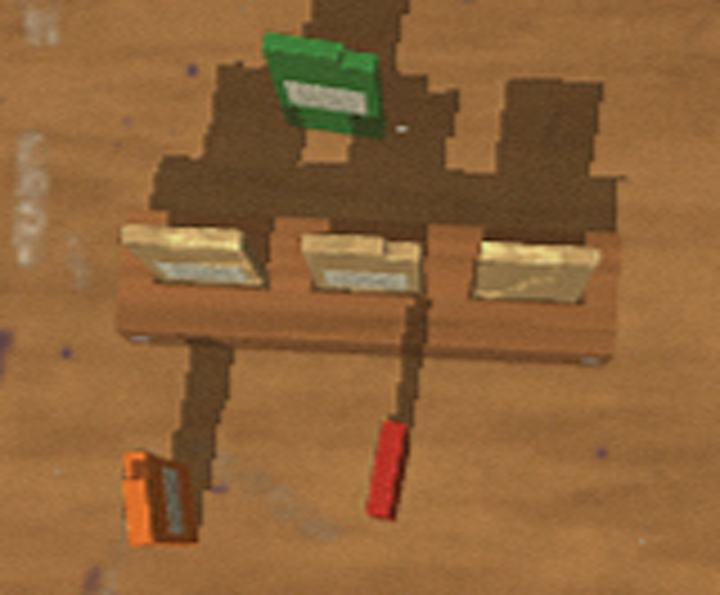

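View pics/z2.png

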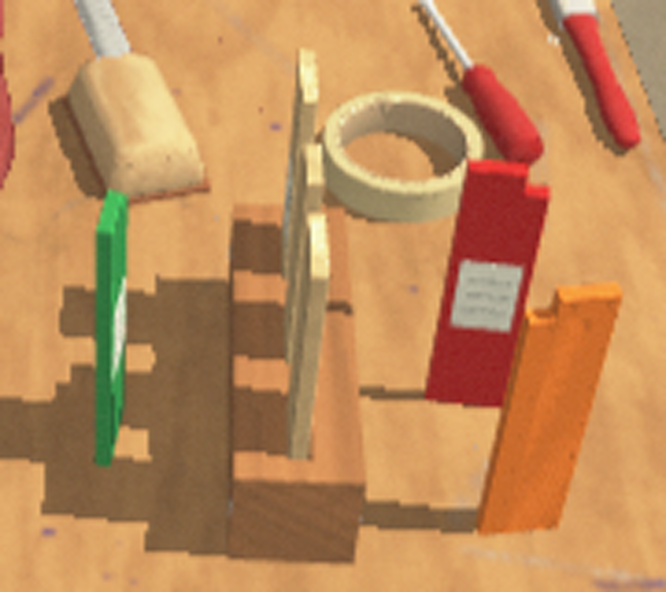

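```bash
cat > h.py <<'E'
import numpy as np
def cloud(cal,d,pose=None):
    v,u=np.mgrid[:480,:640]
    P=np.stack([(u-cal['cx'])/cal['fx']*d,(v-cal['cy'])/cal['fy']*d,d],-1)
    if pose is None: return (P-cal['t'])@cal['R']
    T=cal['tool_from_camera'];return (P@T[:3,:3].T+T[:3,3])@pose[1].T+pose[0]
E
python3 - <<'E'
import numpy as np
from station import r
from h import *
for c in('top','side'):
    d=np.load(f'{c}_d.npy');X=cloud(r.calibration(c),d)
    m=(d>0)&(X[...,2]>.09)&(X[...,2]<.19)&(X[...,0]>.45)&(X[...,0]<.54)&(X[...,1]<-.2)&(X[...,1]>-.42)
    Q=X[m]
    for lo,hi in((-.285,-.22),(-.35,-.285),(-.42,-.35)):
        q=Q[(Q[:,1]>lo)&(Q[:,1]<hi)]; t=q[q[:,2]>.165]
        if len(q): print(c,len(q),q.min(0).round(3),q.max(0).round(3),'top',len(t),t.mean(0).round(3) if len(t) else '', t.min(0).round(3) if len(t) else '', t.max(0).round(3) if len(t) else '')
    # fit plane x=a+b y+c z to faces
    for lo,hi in((-.285,-.23),(-.345,-.29),(-.41,-.35)):
        q=Q[(Q[:,1]>lo)&(Q[:,1]<hi)]
        if len(q)>20:
            A=np.c_[np.ones(len(q)),q[:,1]+.315,q[:,2]-.15]
            s=np.linalg.lstsq(A,q[:,0],rcond=None)[0];print(s.round(3))
    m=(d>0)&(X[...,2]>.05)&(X[...,2]<.066)&(X[...,0]>.43)&(X[...,0]<.56)&(X[...,1]<-.2)&(X[...,1]>-.44)
    import cv2
    print('holder',cv2.minAreaRect((X[m][:,:2]*1000).astype(np.float32)))
    m=(d>0)&(X[...,2]>.1)&(X[...,2]<.25)&(X[...,0]>.33)&(X[...,0]<.66)&(X[...,1]<-.15)&(X[...,1]>-.45)
    print('max z',X[m][:,2].max())
E
```

```text
top 357 [ 0.498 -0.276  0.09 ] [ 0.508 -0.236  0.179] top 169 [ 0.503 -0.256  0.175] [ 0.498 -0.276  0.165] [ 0.508 -0.236  0.179]
top 329 [ 0.495 -0.336  0.091] [ 0.506 -0.296  0.179] top 123 [ 0.5   -0.311  0.174] [ 0.496 -0.335  0.165] [ 0.506 -0.297  0.179]
top 333 [ 0.493 -0.395  0.091] [ 0.502 -0.355  0.18 ] top 168 [ 0.497 -0.376  0.175] [ 0.493 -0.395  0.165] [ 0.502 -0.356  0.18 ]
[0.5   0.029 0.047]
[0.499 0.017 0.053]
[0.498 0.05  0.05 ]
holder ((500.57550048828125, -315.4290771484375), (190.10903930664062, 60.55384826660156), 87.09715270996094)
max z 0.1803347687348773
side 363 [ 0.498 -0.28   0.09 ] [ 0.507 -0.236  0.177] top 120 [ 0.503 -0.254  0.173] [ 0.498 -0.28   0.165] [ 0.507 -0.236  0.177]
side 200 [ 0.496 -0.338  0.09 ] [ 0.504 -0.297  0.177] top 72 [ 0.5   -0.308  0.173] [ 0.496 -0.323  0.165] [ 0.504 -0.297  0.177]
side 213 [ 0.492 -0.4    0.09 ] [ 0.501 -0.356  0.176] top 88 [ 0.496 -0.373  0.173] [ 0.492 -0.4    0.166] [ 0.501 -0.356  0.176]
[ 0.506 -0.028 -0.023]
[ 0.502  0.006 -0.045]
[ 0.499  0.015 -0.059]
holder ((498.8105163574219, -317.9648132324219), (193.18600463867188, 59.86582565307617), 86.84664154052734)
max z 0.17701465256629895
```

```bash
cat > go.py <<'E'
import sys,json
import numpy as np
from station import r
from scipy.spatial.transform import Rotation as Ro
def rel(p,R):
    s=r.sense();Rt=s['ee_rot']
    print('t',s['time_s'],'tcp',s['tcp_pos'].round(4),'j',np.round(s['joints'],1),'F',s['wrist_force'].round(1),'w',round(s['gripper_width'],3))
    print('shift',(Rt.T@(np.array(p)-s['tcp_pos'])).round(4),'turn',(Ro.from_matrix(Rt.T@R).as_rotvec(degrees=True)/5).round(3))
a=np.radians(177.0)
x=np.array([np.cos(a),np.sin(a),0]);z=np.array([0,0,-1.]);G=np.c_[x,np.cross(z,x),z]
E
python3 -m jog '[[[0.025,-0.019,-0.006],[0,0,0.5]],[[0.05,-0.038,-0.012],[0,0,1]],[[0.075,-0.057,-0.018],[0,0,1.5]],[[0.1,-0.076,-0.024],[0,0,2]],[[0.125,-0.095,-0.03],[0,0,2.5]],[[0.15,-0.114,-0.036],[0,0,3]],[[0.175,-0.133,-0.042],[0,0,3.5]],[[0.2,-0.152,-0.048],[0,0,4]],[[0.225,-0.171,-0.054],[0,0,4.5]],[[0.25,-0.19,-0.06],[0,0,5]]]' 0.05
python3 -c "
from go import *
rel([.501,-.313,.26],G)"
```

```text
time_s: 1.88
tcp_pos: [0.3057, 0.2871, 0.2831]
ee_rot: [[-0.705, -0.709, 0.0], [-0.709, 0.705, 0.001], [-0.001, 0.0, -1.0]]
wrist_force: [0.5, -0.2, 1.4]
gripper_width: 0.581
t 1.8833 tcp [0.3057 0.2871 0.2831] j [ 65.6  -1.2 -20.    0.  -71.2 -20.5] F [ 0.5 -0.2  1.4] w 0.581
shift [ 0.2877 -0.5617  0.0228] turn [6.00e-03 7.00e-03 9.63e+00]
```

```bash
python3 -m jog '[[[0.015,-0.028,0],[0,0,0.5]],[[0.03,-0.056,0],[0,0,1]],[[0.044,-0.084,0],[0,0,1.5]],[[0.058,-0.112,0],[0,0,2]],[[0.072,-0.14,0],[0,0,2.5]],[[0.086,-0.168,0],[0,0,3]],[[0.1,-0.196,0],[0,0,3.5]],[[0.115,-0.224,0],[0,0,4]],[[0.13,-0.252,0],[0,0,4.4]],[[0.144,-0.28,0],[0,0,4.8]]]'
python3 -c "
from go import *
rel([.501,-.313,.26],G)"
```

```text
time_s: 2.72
tcp_pos: [0.403, -0.0124, 0.283]
ee_rot: [[-0.933, -0.361, 0.001], [-0.361, 0.933, 0.0], [-0.001, -0.0, -1.0]]
wrist_force: [0.4, 0.8, 0.9]
gripper_width: 0.574
t 2.7167 tcp [ 0.403  -0.0124  0.283 ] j [ 21.6  -3.  -21.7   0.  -71.2  -0.4] F [0.4 0.8 0.9] w 0.574
shift [ 0.0171 -0.3157  0.023 ] turn [3.00e-03 1.40e-02 4.83e+00]
```

```bash
python3 -m jog '[[[0.002,-0.032,0],[0,0,0.5]],[[0.004,-0.064,0],[0,0,1]],[[0.006,-0.096,0],[0,0,1.5]],[[0.008,-0.128,0],[0,0,2]],[[0.01,-0.16,0],[0,0,2.5]],[[0.012,-0.192,0],[0,0,3]],[[0.014,-0.224,0],[0,0,3.5]],[[0.016,-0.256,0],[0,0,4]],[[0.017,-0.288,0],[0,0,4.5]],[[0.017,-0.3157,0],[0,0,4.83]]]'
cat > w.py <<'E'
from go import *
from h import *
import cv2
rel([.501,-.313,.14],G)
s=r.sense();p,d=r.capture('wrist');X=cloud(r.calibration('wrist'),d,(s['tcp_pos'],s['ee_rot']))
cv2.imwrite(f'pics/{sys.argv[1]}.png',p)
m=(d>0)&(X[...,2]>.165)&(X[...,2]<.185)&(X[...,0]>.45)&(X[...,0]<.55)&(X[...,1]<-.2)&(X[...,1]>-.42)
Q=X[m]
for lo,hi in((-.285,-.22),(-.35,-.285),(-.42,-.35)):
    t=Q[(Q[:,1]>lo)&(Q[:,1]<hi)]
    if len(t)>5: print(len(t),t.mean(0).round(4),t.min(0).round(4),t.max(0).round(4),cv2.minAreaRect((t[:,:2]*1000).astype(np.float32)))
E
python3 w.py w1
```

```text
time_s: 3.55
tcp_pos: [0.5017, -0.3132, 0.2825]
ee_rot: [[-0.999, 0.054, 0.0], [0.054, 0.999, -0.0], [-0.0, -0.0, -1.0]]
wrist_force: [0.7, 0.6, 0.1]
gripper_width: 0.573
t 3.55 tcp [ 0.5017 -0.3132  0.2825] j [-16.3  16.8   1.3   0.  -74.5  13.2] F [0.7 0.6 0.1] w 0.573
shift [0.0008 0.0002 0.1425] turn [-0.002  0.    -0.014]
349 [ 0.5017 -0.2657  0.1748] [ 0.4974 -0.2797  0.1652] [ 0.506  -0.2481  0.1775] ((502.0703430175781, -263.90106201171875), (31.414554595947266, 7.728862285614014), 86.89645385742188)
360 [ 0.4994 -0.3143  0.1751] [ 0.495  -0.3366  0.1652] [ 0.5039 -0.299   0.1774] ((499.2377624511719, -317.8335266113281), (37.55213928222656, 7.413537502288818), 86.89083099365234)
537 [ 0.496  -0.3794  0.1756] [ 0.4916 -0.3989  0.174 ] [ 0.5005 -0.3594  0.1776] ((496.023193359375, -379.1586608886719), (39.27895736694336, 6.983705043792725), 86.95451354980469)
```

View pics/w1.png

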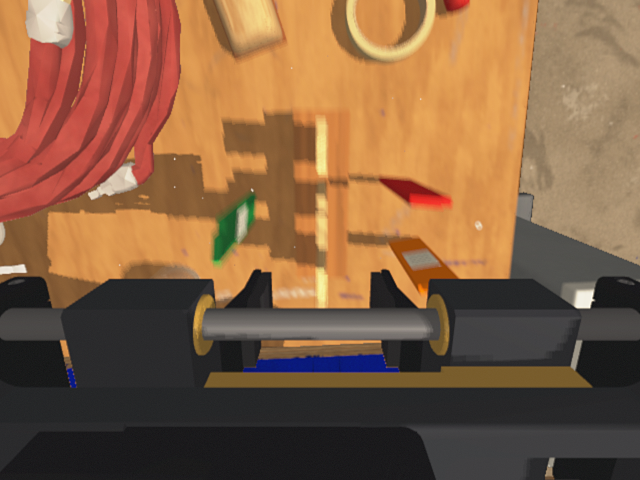

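```bash
python3 -m jog '[[[0.0017,0,0.014],[0,0,0]],[[0.0017,-0.001,0.03],[0,0,0]],[[0.0017,-0.001,0.046],[0,0,0]],[[0.0017,-0.001,0.062],[0,0,0]],[[0.0017,-0.001,0.078],[0,0,0]],[[0.0017,-0.001,0.094],[0,0,0]],[[0.0017,-0.001,0.11],[0,0,0]],[[0.0017,-0.001,0.124],[0,0,0]],[[0.0017,-0.001,0.135],[0,0,0]],[[0.0017,-0.001,0.141],[0,0,0]]]'
python3 - <<'E'
from station import r
import cv2
for c in('side','top'):
    p,d=r.capture(c);cv2.imwrite(f'pics/{c}2.png',cv2.resize(p[150:390,230:510],None,fx=2.5,fy=2.5))
E
```

```text
time_s: 4.43
tcp_pos: [0.4991, -0.3116, 0.14]
ee_rot: [[-0.999, 0.051, -0.002], [0.051, 0.999, 0.001], [0.002, 0.001, -1.0]]
wrist_force: [-0.3, 0.8, -0.2]
gripper_width: 0.573
```

View pics/side2.png

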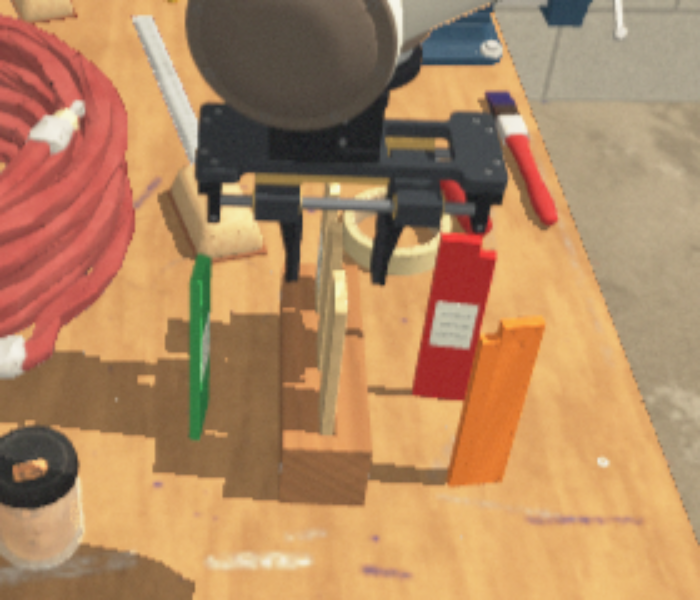

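```bash
python3 -m jog '[[[0,-0.001,0],[0,0,0]],[[0,-0.001,0],[0,0,0]],[[0,-0.001,0],[0,0,0]],[[0,-0.001,0],[0,0,0]],[[0,-0.001,0],[0,0,0]],[[0,-0.001,0],[0,0,0]],[[0,-0.001,0],[0,0,0]],[[0,-0.001,0],[0,0,0]],[[0,-0.001,0],[0,0,0]],[[0,-0.001,0],[0,0,0]]]' 0
python3 -c "
from go import *
rel([.5,-.313,.32],G)"
```

```text
time_s: 5.37
tcp_pos: [0.4999, -0.313, 0.1417]
ee_rot: [[-0.999, 0.051, 0.0], [0.051, 0.999, -0.0], [-0.0, -0.0, -1.0]]
wrist_force: [0.3, 0.3, 0.8]
gripper_width: 0.088
t 5.3667 tcp [ 0.4999 -0.313   0.1417] j [-16.3  22.6 -11.1   0.  -56.3  13.4] F [0.3 0.3 0.8] w 0.088
shift [-0.0002  0.     -0.1783] turn [-0.001  0.002  0.02 ]
```

```bash
python3 -m jog '[[[0,0,-0.006],[0,0,0]],[[0,0,-0.018],[0,0,0]],[[0,0,-0.034],[0,0,0]],[[0,0,-0.054],[0,0,0]],[[0,0,-0.076],[0,0,0]],[[0,0,-0.098],[0,0,0]],[[0,0,-0.12],[0,0,0]],[[0,0,-0.142],[0,0,0]],[[0,0,-0.164],[0,0,0]],[[0,0,-0.18],[0,0,0]]]'
python3 - <<'E'
from station import r
import cv2
p,d=r.capture('side');cv2.imwrite('pics/side3.png',cv2.resize(p[100:390,230:510],None,fx=2,fy=2))
E
```

```text
time_s: 6.2
tcp_pos: [0.4998, -0.3132, 0.3241]
ee_rot: [[-0.999, 0.051, 0.002], [0.051, 0.999, -0.001], [-0.002, -0.001, -1.0]]
wrist_force: [0.1, -0.6, -0.6]
gripper_width: 0.086
```

View pics/side3.png

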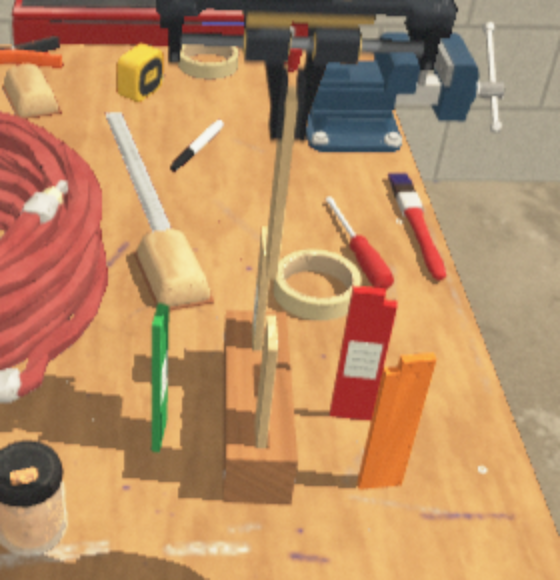

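```bash
python3 -m jog '[[[0,0,0],[0,0.4,0]],[[0,0,0],[0,0.9,0]],[[0,0,0],[0,1.4,0]],[[0,0,0],[0,1.9,0]],[[0,0,0],[0,2.4,0]],[[0,0,0],[0,2.9,0]],[[0,0,0],[0,3.5,0]],[[0,0,0],[0,4.1,0]],[[0,0,0],[0,4.7,0]],[[0,0,0],[0,5.2,0]]]'
python3 -c "
from go import *
rel([.5,-.313,.29],G)"
```

```text
time_s: 7.08
tcp_pos: [0.4998, -0.3128, 0.3207]
ee_rot: [[-0.896, 0.051, -0.441], [0.045, 0.999, 0.023], [0.441, 0.001, -0.897]]
wrist_force: [-0.1, 0.4, -0.2]
gripper_width: 0.092
t 7.0833 tcp [ 0.4998 -0.3128  0.3207] j [ -13.8   29.1   19.3    4.9 -105.9   11.2] F [-0.1  0.4 -0.2] w 0.092
shift [-0.0137 -0.0002  0.0274] turn [ 3.00e-03 -5.24e+00  2.10e-02]
```

```bash
python3 -m jog '[[[-0.001,0,0.002],[0,0.5,0]],[[-0.003,0,0.006],[0,1.1,0]],[[-0.005,0,0.01],[0,1.7,0]],[[-0.007,0,0.014],[0,2.3,0]],[[-0.009,0,0.018],[0,2.9,0]],[[-0.011,0,0.022],[0,3.5,0]],[[-0.013,0,0.026],[0,4.1,0]],[[-0.015,0,0.03],[0,4.6,0]],[[-0.017,0,0.033],[0,5,0]],[[-0.017,0,0.034],[0,5.2,0]]]'
python3 -m jog '[[[0,0,0],[0,0,0]],[[0,0,0],[0,0,0]],[[0,0,0],[0,0,0]],[[0,0,0],[0,0,0]],[[0,0,0],[0,0,0]],[[0,0,0],[0,0,0]],[[0,0,0],[0,0,0]],[[0,0,0],[0,0,0]],[[0,0,0],[0,0,0]],[[0,0,0],[0,0,0]]]'
python3 - <<'E'
from go import *
from h import *
import cv2
rel([.5,-.313,.29],G)
for c in('side','top'):
    p,d=r.capture(c);cv2.imwrite(f'pics/{c}4.png',p);np.save(f'{c}_d4.npy',d)
    X=cloud(r.calibration(c),d)
    for q in('strip_label','strip'):
      for o in r.cut_out(q,c):
        P=X[o['region']&(d>0)]
        print(c,q,round(o['confidence'],2),np.round(o['uv']),np.median(P,0).round(3),np.percentile(P,[3,97],axis=0).round(3).tolist())
E
```

```text
time_s: 7.92
tcp_pos: [0.5002, -0.3128, 0.2811]
ee_rot: [[-0.611, 0.051, -0.79], [0.03, 0.999, 0.041], [0.791, 0.001, -0.612]]
wrist_force: [0.0, -0.7, -1.2]
gripper_width: 0.092
time_s: 8.75
tcp_pos: [0.5001, -0.313, 0.2835]
ee_rot: [[-0.615, 0.051, -0.787], [0.031, 0.999, 0.04], [0.788, 0.0, -0.616]]
wrist_force: [-0.6, 0.9, -1.2]
gripper_width: 0.089
t 8.75 tcp [ 0.5001 -0.313   0.2835] j [ -12.4   42.8   25.4    9.  -123.8   11. ] F [-0.6  0.9 -1.2] w 0.089
shift [ 0.0052  0.     -0.0039] turn [-8.00e-03 -1.04e+01  1.80e-02]
side strip_label 0.95 [307. 286.] [ 0.591 -0.284  0.092] [[0.583, -0.361, 0.001], [0.597, -0.281, 0.16]]
side strip_label 0.95 [413. 273.] [ 0.406 -0.324  0.089] [[0.387, -0.329, 0.006], [0.424, -0.321, 0.159]]
side strip_label 0.8 [426. 308.] [ 0.393 -0.242  0.09 ] [[0.373, -0.246, 0.006], [0.411, -0.239, 0.159]]
side strip_label 0.76 [401. 207.] [ 0.453 -0.304  0.25 ] [[0.379, -0.62, 0.001], [0.52, -0.294, 0.301]]
side strip 0.97 [424. 310.] [ 0.393 -0.242  0.086] [[0.372, -0.26, 0.001], [0.411, -0.239, 0.159]]
side strip 0.92 [309. 286.] [ 0.591 -0.284  0.092] [[0.584, -0.319, 0.005], [0.597, -0.281, 0.16]]
side strip 0.64 [412. 275.] [ 0.406 -0.324  0.087] [[0.387, -0.328, 0.007], [0.424, -0.321, 0.157]]
top strip_label 0.84 [298. 275.] [ 0.456 -0.315  0.254] [[0.403, -0.333, 0.212], [0.51, -0.294, 0.296]]
top strip_label 0.55 [305. 322.] [ 0.393 -0.325  0.148] [[0.387, -0.328, 0.029], [0.399, -0.321, 0.16]]
top strip 0.6 [296. 275.] [ 0.456 -0.314  0.254] [[0.403, -0.333, 0.212], [0.513, -0.294, 0.298]]
top strip 0.35 [337. 257.] [ 0.494 -0.375  0.151] [[0.493, -0.393, 0.058], [0.5, -0.357, 0.177]]
```

View pics/side4.png

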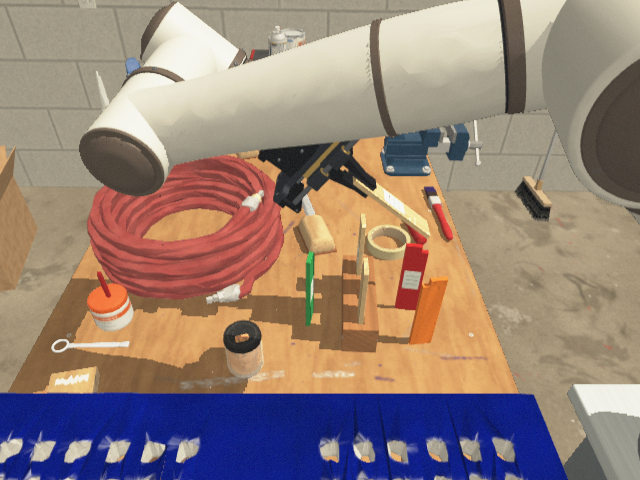

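View pics/top4.png

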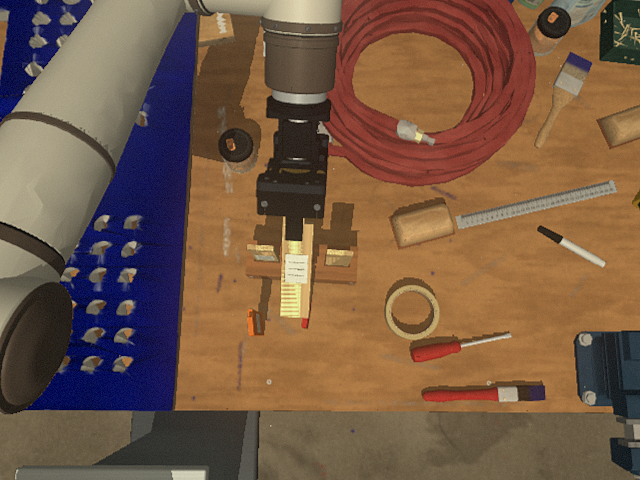

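```bash
python3 -c "
from station import r
s=r.sense();print(s['time_s'],abs(s['joint_velocities']).max(),s['gripper_width'],s['wrist_force']);print(r.finish_job())"
```

```text
9.05 0.037989646552312815 0.08677138725352818 [-0.52832712  0.1905388  -0.50662214]
the job is handed in; nothing more can be done
None
```

I pulled the middle strip, the only one standing notched end up, out by its bare end. I tilted it about 52° towards the robot and handed the job in at about 9 s, with the strip still held label up.

**Last checks before handing in:**
- **Pose:** the top camera puts the label centre at a height of about 0.254 m and the far end at about 0.21 m. The strip slopes at about 38°, with the white label visible from above.
- **Grip:** the finger opening stayed at about 8 mm, matching the strip. I placed the fingertips about 20 mm above the lacquer line. I had no direct reading of finger contact force.
- **Stillness:** joint speeds were close to zero and the wrist force was about 1 N.
- **Surroundings:** in the pictures the other two strips, the block, jar, tape and sanding block look where they were. Only one spare was also re-found by the network, at the same pixels as at the start.

No check failed. In the final side picture the network's depth range for the label took in some background, so I relied on the top camera for the figures above. The side camera's label height of 0.25 m agrees with it.

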